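# Feel a worn piston rod for scoring on its sprung cradle

## Robot

A 7-joint arm with a two-finger parallel gripper is mounted at the origin on the work surface. World frame = base frame: x ahead of the robot, y to its left, z up, the work surface at z = 0. Lengths are in m, angles in rad, forces in N, time in s.
With the tool pointing down it reaches from about 0.4 to 0.925 m from the base axis. Payload 4.1 kg.
Tool frame: the origin (TCP) lies at the very end of the fingers, on their centre line; the grasp point (between the pads) lies 19 mm behind it; x points along the fingers, y is the direction in which the jaws open and shut, and the axes are right-handed (so a half turn about x gives the same grasp; the last joint's range is limited). The gripper opens to 85 mm and grips with 20 to 120 N. Pads are 22 mm wide; open, the fingers measure 114 mm over their backs; the gripper's body (76 mm by 85 mm) begins 54 mm behind the grasp point. The pads swing forward as they close: fully open they stand 13 mm farther back than shut.
Start: joints at [1.152, 0.398, 0.045, 1.537, -0.019, 1.207, -0.051], TCP at [0.204, -0.617, 0.204] pointing down, gripper open.
Joint ranges: [-2.82, 2.82], [-0.49, 2.23], [-1.37, 1.46], [0, 2.46], [-1.36, 4.5], [0.23, 2], [-2.94, 2.94]. Speed limits (rad/s): [2.57, 2.57, 3.14, 3.14, 3.14, 3.14, 3.14].

## Interface

Orientations are given as a 3x3 rotation matrix whose columns are the frame's x, y, z axes.
In Python, from cell import ctrl gives the robot as it stands. The module is installed in compiled form; this text tells all that it offers.
- The arm moves only by the tool jog_arm, never from a script. Its argument "increments" is a list of rows, each an object with "claw": the finger opening in cm, from 0 to 8.54; "slide": the shift along the tool's x, y, z in cm, a list of three; "delta_rot": the turn, a rotation vector about the tool's x, y, z in degrees, a list of three. In form: [{"claw": claw, "slide": [dx, dy, dz], "delta_rot": [ax, ay, az]}, ...]. A call has exactly 10 rows; each row shifts and turns the pose as measured when the row begins, along the tool's axes as they then stand; what a row does not reach is not made up. A row lasts 1/12 s, in which the tool goes at most 41.7 mm and 7.16 degrees, less where a joint would pass 70% of its speed; a pose out of reach is approached as far as the arm can. A call with a gripper value outside its range is refused whole. The fingers move at their own pace and stop on an object; the grip force is fixed at half the most. Time passes only in rows, so rows that do not move let the fingers close, or fill a call up. It gives the time, the measured TCP pose, the force and the opening at its end, in the units of the state.
- ctrl.get_state(): the state, without advancing time (a new reading comes with each control period).
- ctrl.grab_frame(name): name is "scene" or "side" or "wrist"; returns a dict with "color" (384x512x3 uint8, red, green, blue), "fx", "fy", "cx", "cy" (pixels), "rvec" (rotation vector, rad) and "tvec" (3), from world to camera coordinates, as OpenCV has them. Camera axes: x right, y down, z forward; pixel columns grow to the right and rows downward; lengths in m; the calibration is good to about 2 mm. A picture is of the moment at which its call begins. There is no depth.
- ctrl.hand_in(): hands the job in, once; it reports no verdict.
The state is a dict: "time": time; "joints": joint angles; "joint_velocities": joint speeds; "effort": joint torques, N m; "tcp_pos": TCP position; "eef_rot": TCP orientation; "contact_force": force on the tool from outside, world axes, zero at the start; "wrist_torque": the same for the moment, N m; "gripper_width": finger opening in m.
Only numpy, scipy, OpenCV 4.12 (cv2) and the standard library are available. Lean on these libraries where they do the work, as an engineer would, in place of code of your own. Each camera call takes 0.05 s, during which the arm holds its last target.

## Task

Check the worn piston rod for scoring: run the fingertips along the top of its chrome part, from the eye end to the threaded end, pressing lightly all the way so that the sprung bed stays a little sunk but never goes down to its stop. Do not pinch or lift the rod or shove it along its V-rests, leave the other parts on the plate alone, and finish clear of everything.

Things in the scene. Friction and masses are not known exactly. Their poses are not given: they have to be found in the camera images.
- rod: Worn rod, loose and level in two V-rests on the sprung bed: chrome bar 22 mm thick, 240 mm long, about 0.75 kg. Origin on its axis at mid-chrome; x runs from eye end to threaded end (it may roll about x). Eye end: dark lug lying flat, 34 mm wide, 14 thick, dark hole on top, x = -118 to -152 mm. Threaded end: dark stub 16 mm thick, x = 120 to 150 mm. Both ends are lower than the chrome's top.
- trace_start (a point): Point on the top line of the chrome, 15 mm in from its edge at the eye end; fixed to the bed, so it sinks with it. With the bed up it is 113 mm above the bench (73 mm above the cast-iron surface plate). x axis towards the threaded end, z up.
- trace_mid (a point): As trace_start, but at the middle of the chrome, 105 mm from either of the other two points.
- trace_end (a point): As trace_start, but 15 mm in from the edge of the chrome at the threaded end.
- bed (a joint): Sinking of the bed under the rod, m: 0 = up, at rest; 0.016 = on its stop. It stays level, starts to sink at 1.5 to 3.5 N on the rod, takes 0.3 N more per mm and springs back when let go. Good range 1.5 to 15 mm: aim the fingertips 7 mm below the resting top line. Bed plate 230 x 50 mm; V-rests 75 mm either side of the middle, no higher than the rod's axis; fixed base 250 x 75 mm below.
- bushing: Bystander: bronze bushing, 40 mm in diameter, 36 mm high, bore 26 mm, standing on the plate beside the cradle. Origin at the centre of its underside.
- grommet_a: Bystander: black rubber grommet, 32 mm in diameter, 12 mm high, lying on the plate. Origin at the centre of its underside.
- grommet_b: Bystander: a second grommet like grommet_a.
- end_cap: Bystander: rusted cylinder end cap, flange 80 x 80 x 14 mm with a round spigot 56 mm in diameter on top, 30 mm high in all, lying on the plate. Origin at the centre of its underside.

How it is judged:
On the way, in this order (a step that is already met when the one before it is completed fails the run):
1. the fingertips press the rod lightly at the eye end (bed sunk 1.5 to 15 mm) (x of the grasp point in the frame of trace_mid between -0.122 and -0.085 m and y of the grasp point in the frame of trace_mid between -0.016 and 0.016 m and z of the grasp point in the frame of trace_mid above 0.006 m and contact force between the fingers and rod above 0.3 N and value of joint bed between 0.0015 and 0.015 m), for 0.04 s.
2. the fingertips press the rod lightly a fifth of the way along (bed sunk 1.5 to 15 mm) (x of the grasp point in the frame of trace_mid between -0.078 and -0.054 m and y of the grasp point in the frame of trace_mid between -0.016 and 0.016 m and z of the grasp point in the frame of trace_mid above 0.006 m and contact force between the fingers and rod above 0.3 N and value of joint bed between 0.0015 and 0.015 m), for 0.04 s.
3. the fingertips press the rod lightly a third of the way along (bed sunk 1.5 to 15 mm) (x of the grasp point in the frame of trace_mid between -0.045 and -0.021 m and y of the grasp point in the frame of trace_mid between -0.016 and 0.016 m and z of the grasp point in the frame of trace_mid above 0.006 m and contact force between the fingers and rod above 0.3 N and value of joint bed between 0.0015 and 0.015 m), for 0.04 s.
4. the fingertips press the rod lightly at the middle (bed sunk 1.5 to 15 mm) (x of the grasp point in the frame of trace_mid between -0.012 and 0.012 m and y of the grasp point in the frame of trace_mid between -0.016 and 0.016 m and z of the grasp point in the frame of trace_mid above 0.006 m and contact force between the fingers and rod above 0.3 N and value of joint bed between 0.0015 and 0.015 m), for 0.04 s.
5. the fingertips press the rod lightly two thirds of the way along (bed sunk 1.5 to 15 mm) (x of the grasp point in the frame of trace_mid between 0.021 and 0.045 m and y of the grasp point in the frame of trace_mid between -0.016 and 0.016 m and z of the grasp point in the frame of trace_mid above 0.006 m and contact force between the fingers and rod above 0.3 N and value of joint bed between 0.0015 and 0.015 m), for 0.04 s.
6. the fingertips press the rod lightly four fifths of the way along (bed sunk 1.5 to 15 mm) (x of the grasp point in the frame of trace_mid between 0.054 and 0.078 m and y of the grasp point in the frame of trace_mid between -0.016 and 0.016 m and z of the grasp point in the frame of trace_mid above 0.006 m and contact force between the fingers and rod above 0.3 N and value of joint bed between 0.0015 and 0.015 m), for 0.04 s.
7. the fingertips press the rod lightly at the threaded end (bed sunk 1.5 to 15 mm) (x of the grasp point in the frame of trace_mid between 0.085 and 0.122 m and y of the grasp point in the frame of trace_mid between -0.016 and 0.016 m and z of the grasp point in the frame of trace_mid above 0.006 m and contact force between the fingers and rod above 0.3 N and value of joint bed between 0.0015 and 0.015 m), for 0.04 s.
At the end, for the whole second after the job is handed in: After the whole chrome has been stroked in order from eye end to threaded end, the bed is back up (within 1.5 mm), the rod lies at rest in both V-rests within 10 mm lengthwise of where it was, and bushing, grommets and end cap are within 10 mm of their starts (value of joint bed below 0.0015 m and x of rod in the frame of trace_mid between -0.01 and 0.01 m and y of rod in the frame of trace_mid between -0.005 and 0.005 m and z of rod in the frame of trace_mid between -0.015 and -0.007 m and linear speed of rod below 0.02 m/s and angle between the x axis of rod and the x axis of trace_mid, either way round below 0.05 rad and distance of each of bushing, grommet_a, grommet_b, end_cap from where it was at the start of the episode below 0.01 m); the robot touches nothing.
It fails at once if the bed is pressed down to its stop (value of joint bed above 0.0155 m).
It fails at once if the rod is pressed hard (over 25 N) (contact force between the fingers and rod above 25 N).
It fails at once if the rod is lifted, or shoved out of its rests (z of rod in the frame of trace_mid above -0.005 m or y of rod in the frame of trace_mid above 0.008 m or y of rod in the frame of trace_mid below -0.008 m or x of rod in the frame of trace_mid above 0.015 m or x of rod in the frame of trace_mid below -0.015 m).
It fails at once if the fingers straddle the rod as if to pinch it (x of the grasp point in the frame of trace_mid between -0.16 and 0.155 m and y of the grasp point in the frame of trace_mid between -0.02 and 0.02 m and z of the grasp point in the frame of trace_mid below 0.002 m).
It fails at once if a bystander part is disturbed (moved over 15 mm) (distance of any of bushing, grommet_a, grommet_b, end_cap from where it was at the start of the episode above 0.015 m).
It also fails if it takes over 40 s, if anything falls off the work surface, if the arm or the gripper's body presses on something with over 40 N, if the wrist force passes 120 N, or if a joint passes its speed limit or range.

## Working session

There is one attempt and no reset: what is moved stays moved. The work goes in short steps, Python scripts to look and compute and a tool call to move; the robot and the scene stay as the last step left them, time stands still between calls to the robot, and variables do not carry over. Pictures are saved under pics/ and viewed, and the job is handed in when it is done.

Besides the shell and the picture viewer there is one more tool, called after "Call:" in YAML: its name, and indented under it one key for each argument. jog_arm: Moves the arm, as the interface text tells. Its arguments: {"type":"object","properties":{"increments":{"type":"array","items":{"type":"object","properties":{"claw":{"type":"number"},"slide":{"type":"array","items":{"type":"number"}},"delta_rot":{"type":"array","items":{"type":"number"}}}}}},"required":["increments"]}

```bash
mkdir -p pics
cat > h.py <<'E'
import numpy as np,cv2
from cell import ctrl
def grab(n,f):
    d=ctrl.grab_frame(n); cv2.imwrite('pics/'+f,cv2.cvtColor(d['color'],cv2.COLOR_RGB2BGR))
    np.savez('pics/'+f[:-4]+'.npz',**d); return d
def ray(d,u,v,z):
    R,_=cv2.Rodrigues(np.array(d['rvec'],float)); t=np.array(d['tvec'],float).ravel()
    c=-R.T@t; r=R.T@np.array([(u-d['cx'])/d['fx'],(v-d['cy'])/d['fy'],1])
    return c+r*(z-c[2])/r[2]
E
python3 - <<'E'
from h import *
for n in ['scene','side','wrist']:
    d=grab(n,n+'0.png')
    R,_=cv2.Rodrigues(np.array(d['rvec'],float)); print(n,d['fx'],(-R.T@np.array(d['tvec']).ravel()).round(3))
s=ctrl.get_state(); print({k:np.round(v,3).tolist() for k,v in s.items()})
E
```

```text
scene 365.1351877460441 [ 0.995 -0.092  0.598]
side 394.9564487267438 [0.316 0.404 0.597]
wrist 338.4422869785532 [ 0.266 -0.597  0.373]
{'time': 0.15, 'joints': [1.152, 0.399, 0.045, 1.538, -0.019, 1.207, -0.051], 'joint_velocities': [0.001, -0.002, -0.001, -0.004, 0.0, -0.001, -0.001], 'effort': [0.002, -47.556, 1.366, -25.452, 0.012, 0.006, -0.0], 'tcp_pos': [0.204, -0.617, 0.203], 'eef_rot': [[-0.001, 0.314, -0.949], [0.001, -0.949, -0.314], [-1.0, -0.001, 0.0]], 'contact_force': [-0.119, -0.265, -0.049], 'wrist_torque': [0.024, -0.036, 0.005], 'gripper_width': 0.086}
```

View pics/scene0.png

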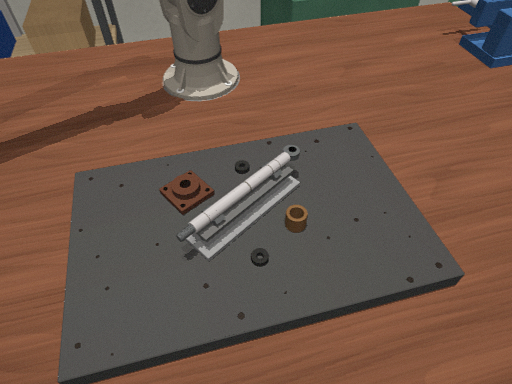

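View pics/side0.png

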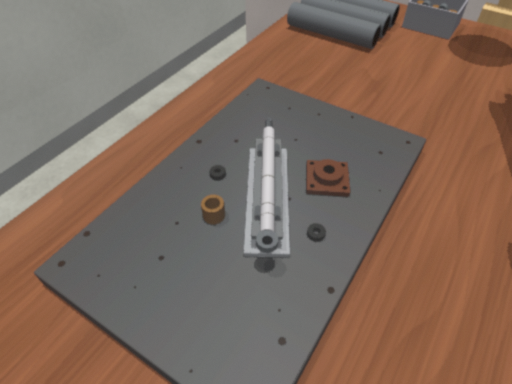

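View pics/wrist0.png

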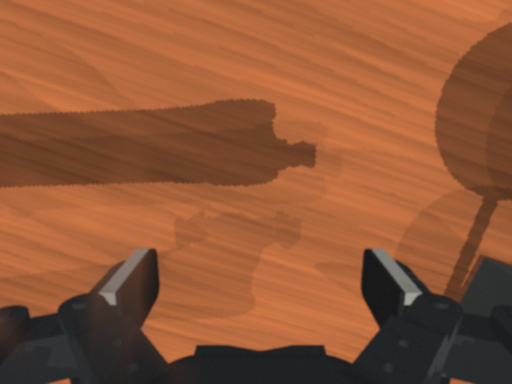

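The eye lug is at (291,152) in scene and (267,240) in side; the threaded stub is at (185,233) and (268,126). The end cap, the two grommets and the bushing lie either side of the cradle. I'll zoom in next.

Run:
```python
from h import *
a=cv2.imread('pics/scene0.png')[135:265,160:320]; cv2.imwrite('pics/sc_z.png',cv2.resize(a,None,fx=4.5,fy=4.5,interpolation=cv2.INTER_NEAREST))
a=cv2.imread('pics/side0.png')[110:270,200:360]; cv2.imwrite('pics/si_z.png',cv2.resize(a,None,fx=3.75,fy=3.75,interpolation=cv2.INTER_NEAREST))
```

```text
(no output)
```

View pics/sc_z.png

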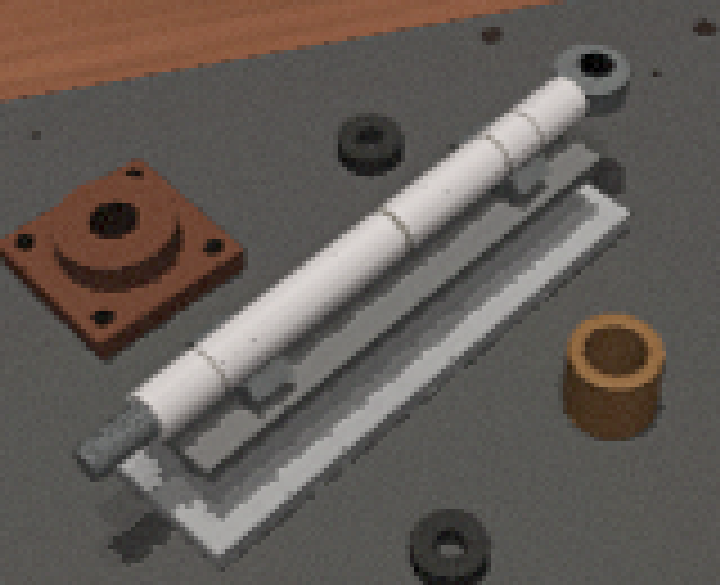

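View pics/si_z.png

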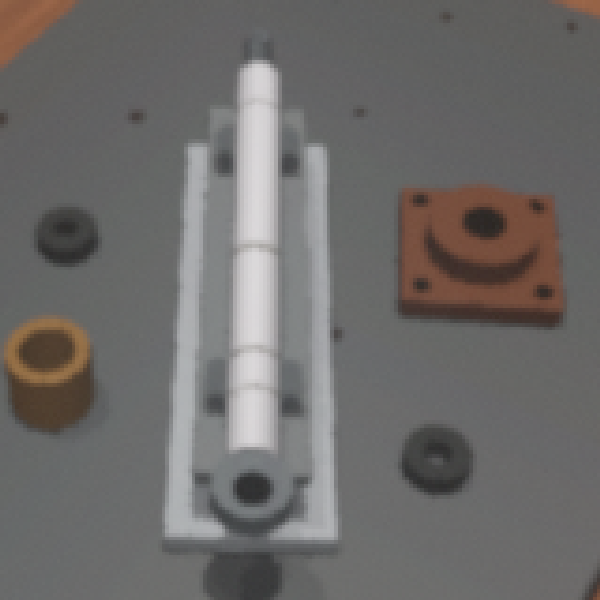

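Run:
```python
from h import *
for n,roi in [('scene',(160,135,320,265)),('side',(245,115,290,245))]:
    d=np.load(f'pics/{n}0.npz'); c=d['color'].astype(int); mn=c.min(2)
    m=(mn>165).astype(np.uint8)*255; k=np.zeros_like(m); x0,y0,x1,y1=roi; k[y0:y1,x0:x1]=m[y0:y1,x0:x1]
    nn,l,st,ce=cv2.connectedComponentsWithStats(k); i=1+np.argmax(st[1:,4]); print(n,st[1:][st[1:,4]>20])
    m2=(l==i).astype(np.uint8); cs=cv2.morphologyEx(m2,cv2.MORPH_CLOSE,np.ones((3,3)))
    ys,xs=np.nonzero(cs); vx,vy,cx,cy=cv2.fitLine(np.c_[xs,ys].astype(np.float32),cv2.DIST_L2,0,.01,.01).ravel()
    t=(xs-cx)*vx+(ys-cy)*vy
    E=[ray(d,cx+vx*q,cy+vy*q,0.102) for q in (t.min(),t.max())]
    print('ends',[(cx+vx*q,cy+vy*q) for q in (t.min(),t.max())],np.round(E,4),np.linalg.norm(E[0]-E[1]))
    im=(cs*200); cv2.imwrite(f'pics/m_{n}.png',cv2.resize(im[y0:y1,x0:x1],None,fx=4,fy=4))
    # hole: dark pixels in lug
    b={'scene':(284,143,300,157),'side':(258,232,277,248)}[n]; g=mn[b[1]:b[3],b[0]:b[2]]
    ys,xs=np.nonzero(g<45); print('hole',xs.mean()+b[0],ys.mean()+b[1],len(xs),ray(d,xs.mean()+b[0],ys.mean()+b[1],0.109).round(4))
```

```text
scene [[190 152 100  76 966]
 [249 176  50  44 216]
 [222 233  10  10  39]
 [199 243  24  14  81]]
ends [(np.float64(192.27269393715596), np.float64(225.03030822136486)), (np.float64(287.63333435824933), np.float64(153.51110855939731))] [[ 0.6154 -0.1032  0.102 ]
 [ 0.4894  0.1065  0.102 ]] 0.24466590613752282
hole 292.0625 149.21875 32 [0.4869 0.1161 0.109 ]
side [[ 261  127   13  103 1071]
 [ 245  149    9   96  360]
 [ 282  149    4   25   42]
 [ 285  205    4   40  104]]
ends [(np.float64(266.3781680104091), np.float64(229.10120852951303)), (np.float64(268.73962175784493), np.float64(126.94774785996886))] [[ 0.4983  0.0971  0.102 ]
 [ 0.624  -0.1123  0.102 ]] 0.24417139893860232
hole nan nan 0 [nan nan nan]<stdin>:14: RuntimeWarning: Mean of empty slice.
  ret = ret.dtype.type(ret / rcount)
```

Run:
```python
from h import *
D={n:np.load(f'pics/{n}0.npz') for n in ('scene','side')}
def tri(a,b):
    P=[];q=[]
    for n,p in (('scene',a),('side',b)):
        d=D[n];R,_=cv2.Rodrigues(d['rvec'].astype(float));P.append(np.c_[R,d['tvec'].reshape(3)])
        q.append(np.array([[(p[0]-d['cx'])/d['fx']],[(p[1]-d['cy'])/d['fy']]]))
    X=cv2.triangulatePoints(P[0],P[1],q[0],q[1]).ravel();return X[:3]/X[3]
h=tri((292.3,149.0),(267.0,239.9)); print('hole',h.round(4), ray(D['scene'],292.3,149,.109).round(4), ray(D['side'],267,239.9,.109).round(4))
# silhouette edges per view along the rod using brightness across-normal profile, chrome vs. darker
for n,(A,B) in {'scene':((192.3,225),(287.6,153.5)),'side':((268.7,127),(266.4,229))}.items():
    d=D[n]; g=d['color'].astype(float).mean(2); A=np.array(A);B=np.array(B);u=(B-A)/np.linalg.norm(B-A);nn=np.array([-u[1],u[0]])
    s=np.arange(-12,12.1,.5)
    for f in (.2,.5,.8):
        p=A+f*(B-A); q=p+s[:,None]*nn
        v=cv2.remap(g.astype(np.float32),q[:,0].astype(np.float32)[None],q[:,1].astype(np.float32)[None],cv2.INTER_LINEAR).ravel()
        print(n,f,v.astype(int))
tp=tri((183.0,236.5),(268.8,121)); print('stub tip-ish',tp.round(4))
```

```text
hole [0.4851 0.1171 0.1079] [0.4864 0.1168 0.109 ] [0.4846 0.1175 0.109 ]
scene 0.2 [ 67  80  87  86  86  86  85  83  84  86  89  90  91 102 123 153 184 202
 205 206 208 210 210 208 205 203 201 198 194 190 186 181 176 169 157 144
 131 117 102  87  77  83  92  98 100 100  99 100 101]
scene 0.5 [ 84  84  83  81  81  83  85  85  84  84  84  84  84  88 109 147 183 198
 205 208 211 212 212 211 208 205 202 198 194 188 183 178 173 164 151 135
 121 107  89  72  60  54  61  67  71  77  90 105 119]
scene 0.8 [ 84  83  84  83  83  84  85  85  84  82  82  85  89  94 106 125 147 164
 186 204 210 211 213 209 207 205 201 197 192 187 181 174 165 148 135 120
  96  76  73  82  84  80  81  85  90  95  92  89  77]
side 0.2 [121 119 113 109 105 103 103 104 104 105 105 112 123 139 160 176 187 195
 201 206 209 211 212 213 214 214 213 211 208 204 200 194 187 178 167 152
 134 120 111 105 104 103 103 103 104 107 111 115 119]
side 0.5 [131 132 132 133 132 131 130 129 126 122 124 126 140 157 169 180 188 196
 201 205 209 212 214 216 217 217 215 213 210 207 201 196 187 178 165 152
 140 128 126 126 128 130 130 130 131 132 131 131 131]
side 0.8 [109 107 106 106 106 106 106 105 107 114 124 142 157 168 177 184 191 196
 201 205 208 211 213 215 216 215 214 212 210 207 203 199 193 186 178 166
 153 137 122 113 107 106 105 105 105 106 107 108 111]
stub tip-ish [ 0.6333 -0.1232  0.1035]
```

Call:
jog_arm:
  increments:
    - {"claw": 0,"slide": [0,-2.9,-2.5],"delta_rot": [0,0,0]}
    - {"claw": 0,"slide": [0,-2.9,-2.5],"delta_rot": [0,0,0]}
    - {"claw": 0,"slide": [0,-2.9,-2.5],"delta_rot": [0,0,0]}
    - {"claw": 0,"slide": [0,-2.9,-2.5],"delta_rot": [0,0,0]}
    - {"claw": 0,"slide": [0,-2.9,-2.5],"delta_rot": [0,0,0]}
    - {"claw": 0,"slide": [0,-2.9,-2.5],"delta_rot": [0,0,0]}
    - {"claw": 0,"slide": [0,-2.9,-2.5],"delta_rot": [0,0,0]}
    - {"claw": 0,"slide": [0,-2.9,-2.5],"delta_rot": [0,0,0]}
    - {"claw": 0,"slide": [0,-2.9,-2.5],"delta_rot": [0,0,0]}
    - {"claw": 0,"slide": [0,-2.9,-2.5],"delta_rot": [0,0,0]}

```text
time: 0.98
tcp_pos: [0.3492, -0.2559, 0.1976]
eef_rot: [[-0.008, 0.296, -0.955], [-0.001, -0.955, -0.296], [-1.0, -0.002, 0.008]]
contact_force: [-0.1, 0.6, 0.1]
gripper_width: 0.0001
```

Call:
jog_arm:
  increments:
    - {"claw": 0,"slide": [-0.05,-2.9,-2.5],"delta_rot": [0,0,0]}
    - {"claw": 0,"slide": [-0.05,-2.9,-2.5],"delta_rot": [0,0,0]}
    - {"claw": 0,"slide": [-0.05,-2.9,-2.5],"delta_rot": [0,0,0]}
    - {"claw": 0,"slide": [-0.05,-2.9,-2.5],"delta_rot": [0,0,0]}
    - {"claw": 0,"slide": [-0.05,-2.9,-2.5],"delta_rot": [0,0,0]}
    - {"claw": 0,"slide": [-0.05,-2.9,-2.5],"delta_rot": [0,0,0]}
    - {"claw": 0,"slide": [-0.05,-2.9,-2.5],"delta_rot": [0,0,0]}
    - {"claw": 0,"slide": [-0.05,-2.9,-2.5],"delta_rot": [0,0,0]}
    - {"claw": 0,"slide": [-0.05,-2.5,-2.2],"delta_rot": [-3,0,0]}
    - {"claw": 0,"slide": [0,0,0],"delta_rot": [-5,0,0]}

```text
time: 1.82
tcp_pos: [0.4883, 0.0809, 0.2014]
eef_rot: [[-0.003, 0.438, -0.899], [0.002, -0.899, -0.438], [-1.0, -0.003, 0.002]]
contact_force: [-0.1, 0.0, 0.4]
gripper_width: 0.0002
```

```bash
cat > w.py <<'E'
from h import *
u=np.array([.515,-.857,0]);n=np.array([.857,.515,0])
def go(tgt):
    s=ctrl.get_state();R=np.array(s['eef_rot']);p=np.array(s['tcp_pos'])
    Rt=np.c_[[0,0,-1],u,np.cross([0,0,-1],u)]
    print('t',round(s['time'],2),'p',p.round(4),'s,l',round(p@u-.2835,4),round(p@n-.4765,4),'F',np.round(s['contact_force'],2))
    print('slide cm',(R.T@(np.array(tgt)-p)*100).round(2),'rot deg',np.degrees(cv2.Rodrigues(R.T@Rt)[0].ravel()).round(2))
E
python3 -c "
from w import *
go([.5003,.0924,.150])"
```

```text
t 1.82 p [0.4883 0.0809 0.2014] s,l -0.1014 -0.0164 F [-0.1   0.05  0.35]
slide cm [ 5.14 -0.49 -1.59] rot deg [-5.01  0.11  0.16]
```

Call:
jog_arm:
  increments:
    - {"claw": 0,"slide": [0,-0.5,-1.6],"delta_rot": [-5,0,0]}
    - {"claw": 0,"slide": [0,0,0],"delta_rot": [0,0,0]}
    - {"claw": 0,"slide": [1,0,0],"delta_rot": [0,0,0]}
    - {"claw": 0,"slide": [1,0,0],"delta_rot": [0,0,0]}
    - {"claw": 0,"slide": [1,0,0],"delta_rot": [0,0,0]}
    - {"claw": 0,"slide": [1,0,0],"delta_rot": [0,0,0]}
    - {"claw": 0,"slide": [1,0,0],"delta_rot": [0,0,0]}
    - {"claw": 0,"slide": [1,0,0],"delta_rot": [0,0,0]}
    - {"claw": 0,"slide": [0,0,0],"delta_rot": [0,0,0]}
    - {"claw": 0,"slide": [0,0,0],"delta_rot": [0,0,0]}

```text
time: 2.65
tcp_pos: [0.4965, 0.092, 0.1316]
eef_rot: [[-0.011, 0.519, -0.855], [-0.001, -0.855, -0.519], [-1.0, -0.005, 0.01]]
contact_force: [0.5, 0.0, 0.2]
gripper_width: 0.0002
```

```bash
python3 -c "
from w import *
go([.5003,.0924,.106])
for n in ['scene','side','wrist']: grab(n,n+'1.png')
a=cv2.imread('pics/scene1.png')[95:265,160:340];b=cv2.imread('pics/side1.png')[95:265,180:360]
cv2.imwrite('pics/z1.png',cv2.resize(np.hstack([a,b]),None,fx=2.2,fy=2.2))"
```

```text
t 2.65 p [0.4965 0.092  0.1316] s,l -0.1066 -0.0036 F [0.54 0.   0.17]
slide cm [ 2.55  0.17 -0.37] rot deg [0.29 0.55 0.28]
```

View pics/z1.png

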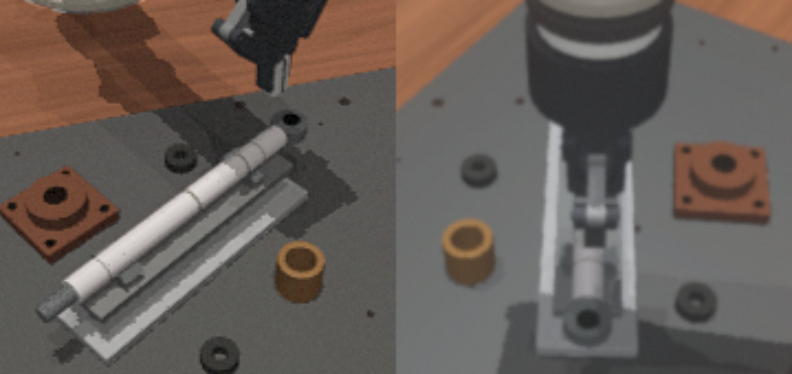

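View pics/wrist1.png

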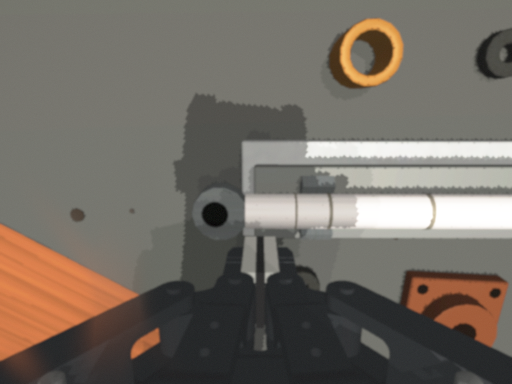

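```bash
python3 -c "
from w import *
d=np.load('pics/wrist1.npz')
for p,z in (((245,200),.107),((214,213.5),.109),((434,212),.1128),((245,212),.113),((350,213),.1125),((500,212),.1125),((260,240),.1316)):
    X=ray(d,*p,z);print(p,X.round(4),'s,l',round(X@u-.2835,4),round(X@n-.4765,4))
"
```

```text
(245, 200) [0.5014 0.1047 0.107 ] s,l -0.115 0.0071
(214, 213.5) [0.4851 0.1164 0.109 ] s,l -0.1335 -0.0008
(434, 212) [0.5541 0.0075 0.1128] s,l -0.0046 0.0022
(245, 212) [0.4967 0.1016 0.113 ] s,l -0.1148 0.0015
(350, 213) [0.5281 0.0488 0.1125] s,l -0.0534 0.0012
(500, 212) [ 0.5741 -0.0255  0.1125] s,l 0.034 0.0024
(260, 240) [0.493  0.089  0.1316] s,l -0.1059 -0.0082
```

The wrist view puts the eye hole at (214,213) and the rod level along row 212. That agrees with my line to about 2 mm. The shut fingertips at (260,240) stand just inside the chrome's edge.

Call:
jog_arm:
  increments:
    - {"claw": 0,"slide": [0,0.6,-0.45],"delta_rot": [0,0.5,0.3]}
    - {"claw": 0,"slide": [0.3,0,0],"delta_rot": [0,0,0]}
    - {"claw": 0,"slide": [0.3,0,0],"delta_rot": [0,0,0]}
    - {"claw": 0,"slide": [0.3,0,0],"delta_rot": [0,0,0]}
    - {"claw": 0,"slide": [0.2,0,0],"delta_rot": [0,0,0]}
    - {"claw": 0,"slide": [0,0,0],"delta_rot": [0,0,0]}
    - {"claw": 0,"slide": [0,0,0],"delta_rot": [0,0,0]}
    - {"claw": 0,"slide": [0,0,0],"delta_rot": [0,0,0]}
    - {"claw": 0,"slide": [0,0,0],"delta_rot": [0,0,0]}
    - {"claw": 0,"slide": [0,0,0],"delta_rot": [0,0,0]}

```text
time: 3.63
tcp_pos: [0.5071, 0.0899, 0.1226]
eef_rot: [[0.007, 0.52, -0.854], [0.0, -0.854, -0.52], [-1.0, 0.004, -0.006]]
contact_force: [0.0, 0.4, -0.1]
gripper_width: -0.0003
```

```bash
python3 -c "
from w import *
go(np.r_[(.2835-.1)*u[:2]+(.4765+.001)*n[:2],.106])"
```

```text
t 3.63 p [0.5071 0.0899 0.1226] s,l -0.0994 0.0044 F [ 0.03  0.36 -0.09]
slide cm [ 1.66 -0.08  0.36] rot deg [ 0.3  -0.37 -0.21]
```

Call:
jog_arm:
  increments:
    - {"claw": 0,"slide": [0.2,0,0.2],"delta_rot": [0,-0.3,-0.2]}
    - {"claw": 0,"slide": [0.3,0,0],"delta_rot": [0,0,0]}
    - {"claw": 0,"slide": [0.3,0,0],"delta_rot": [0,0,0]}
    - {"claw": 0,"slide": [0.3,0,0],"delta_rot": [0,0,0]}
    - {"claw": 0,"slide": [0,0,0],"delta_rot": [0,0,0]}
    - {"claw": 0,"slide": [0,0,0],"delta_rot": [0,0,0]}
    - {"claw": 0,"slide": [0,0,0],"delta_rot": [0,0,0]}
    - {"claw": 0,"slide": [0,0,0],"delta_rot": [0,0,0]}
    - {"claw": 0,"slide": [0,0,0],"delta_rot": [0,0,0]}
    - {"claw": 0,"slide": [0,0,0],"delta_rot": [0,0,0]}

```text
time: 4.47
tcp_pos: [0.5052, 0.0888, 0.1103]
eef_rot: [[0.0, 0.52, -0.854], [0.0, -0.854, -0.52], [-1.0, -0.0, -0.0]]
contact_force: [-0.2, 0.1, -0.2]
gripper_width: 0.0004
```

```bash
python3 -c "
from w import *
go(np.r_[(.2835-.1)*u[:2]+(.4765+.001)*n[:2],.106])"
```

```text
t 4.47 p [0.5052 0.0888 0.1103] s,l -0.0994 0.0022 F [-0.19  0.06 -0.2 ]
slide cm [ 0.43 -0.07  0.13] rot deg [ 0.3  -0.03  0.01]
```

Call:
jog_arm:
  increments:
    - {"claw": 0,"slide": [0.3,0,0.1],"delta_rot": [0,0,0]}
    - {"claw": 0,"slide": [0,0,0],"delta_rot": [0,0,0]}
    - {"claw": 0,"slide": [0,0,0],"delta_rot": [0,0,0]}
    - {"claw": 0,"slide": [0,0,0],"delta_rot": [0,0,0]}
    - {"claw": 0,"slide": [0,0,0],"delta_rot": [0,0,0]}
    - {"claw": 0,"slide": [0,0,0],"delta_rot": [0,0,0]}
    - {"claw": 0,"slide": [0,0,0],"delta_rot": [0,0,0]}
    - {"claw": 0,"slide": [0,0,0],"delta_rot": [0,0,0]}
    - {"claw": 0,"slide": [0,0,0],"delta_rot": [0,0,0]}
    - {"claw": 0,"slide": [0,0,0],"delta_rot": [0,0,0]}

```text
time: 5.3
tcp_pos: [0.5045, 0.0882, 0.1074]
eef_rot: [[0.001, 0.52, -0.854], [0.0, -0.854, -0.52], [-1.0, 0.0, -0.001]]
contact_force: [-0.7, -0.3, 0.8]
gripper_width: -0.0
```

```bash
python3 -c "
from w import *
go(np.r_[(.2835-.1)*u[:2]+(.4765+.001)*n[:2],.106])
d=grab('wrist','wrist2.png');e=grab('scene','scene2.png')
a=cv2.imread('pics/scene2.png')[95:265,160:340];b=cv2.imread('pics/wrist2.png')[130:340,120:420]
cv2.imwrite('pics/z2.png',np.hstack([cv2.resize(a,(400,378)),cv2.resize(b,(400,378))]))"
```

```text
t 5.3 p [0.5045 0.0882 0.1074] s,l -0.0993 0.0013 F [-0.72 -0.3   0.83]
slide cm [ 0.14 -0.08  0.04] rot deg [ 0.3  -0.06 -0.01]
```

View pics/z2.png

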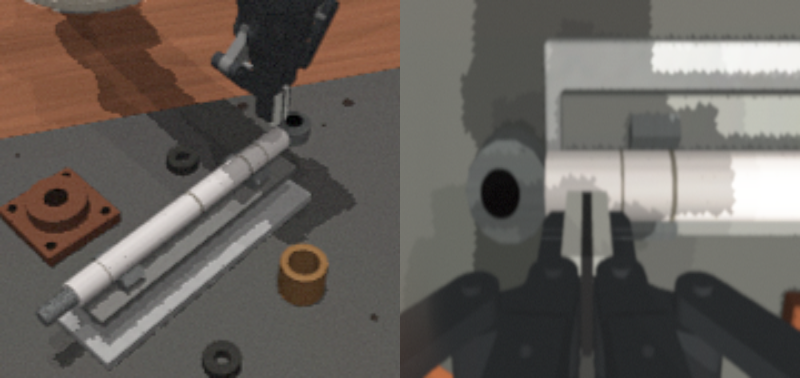

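The fingertips sit on the chrome about 15 mm in from the eye-end edge, and contact is just starting at z≈0.108. The tips read about 4 mm low, so I'll use the force as well.

Call:
jog_arm:
  increments:
    - {"claw": 0,"slide": [0.3,0,0],"delta_rot": [0,0,0]}
    - {"claw": 0,"slide": [0,0,0],"delta_rot": [0,0,0]}
    - {"claw": 0,"slide": [0,0,0],"delta_rot": [0,0,0]}
    - {"claw": 0,"slide": [0,0,0],"delta_rot": [0,0,0]}
    - {"claw": 0,"slide": [0,0,0],"delta_rot": [0,0,0]}
    - {"claw": 0,"slide": [0,0,0],"delta_rot": [0,0,0]}
    - {"claw": 0,"slide": [0,0,0],"delta_rot": [0,0,0]}
    - {"claw": 0,"slide": [0,0,0],"delta_rot": [0,0,0]}
    - {"claw": 0,"slide": [0,0,0],"delta_rot": [0,0,0]}
    - {"claw": 0,"slide": [0,0,0],"delta_rot": [0,0,0]}

```text
time: 6.23
tcp_pos: [0.5045, 0.0882, 0.104]
eef_rot: [[0.001, 0.519, -0.854], [0.0, -0.854, -0.519], [-1.0, 0.0, -0.001]]
contact_force: [0.9, 0.7, 0.5]
gripper_width: -0.0001
```

```bash
python3 -c "
from w import *
go(np.r_[(.2835-.1)*u[:2]+(.4765+.001)*n[:2],.106])
for i in range(5): grab('side','t.png');print(ctrl.get_state()['contact_force'],ctrl.get_state()['tcp_pos'])
"
```

```text
t 6.23 p [0.5045 0.0882 0.104 ] s,l -0.0993 0.0012 F [0.89 0.67 0.53]
slide cm [-0.2  -0.08  0.04] rot deg [ 0.29 -0.06 -0.  ]
[-0.25148868  0.60769435  0.53999112] [0.5044878  0.08822822 0.10397879]
[ 1.07083356  0.34879588 -0.02016643] [0.50446436 0.0881875  0.10395345]
[ 0.71517045 -0.38979569  0.36160889] [0.50448669 0.0882142  0.10397089]
[ 0.46401213 -0.12738707 -0.3715727 ] [0.50446915 0.08822668 0.10395836]
[-0.11114711  0.11823974 -0.03849132] [0.50443612 0.08821576 0.10394805]
```

```bash
python3 -c "
from w import *
d=grab('wrist','wrist3.png')
for z in (.104,.108,.113):
    X=ray(d,260,236.7,z);print(X.round(4),'s,l',round(X@u-.2835,4),round(X@n-.4765,4))
for z in (.107,):
  for v in (213,):
    X=ray(d,290,v,.113);print(X.round(4),'s,l',round(X@u-.2835,4),round(X@n-.4765,4))
X=np.array([.2,0,0])
g=cv2.cvtColor(d['color'],cv2.COLOR_RGB2BGR)[180:300,180:340];cv2.imwrite('pics/z3.png',cv2.resize(g,None,fx=5,fy=5,interpolation=cv2.INTER_NEAREST)[:600,:800])
for n_ in ('scene','side'):
    e=grab(n_,n_+'3.png')
a=cv2.imread('pics/scene3.png')[110:200,230:330];b=cv2.imread('pics/side3.png')[170:270,220:320]
cv2.imwrite('pics/z4.png',np.hstack([cv2.resize(a,(400,360)),cv2.resize(b,(400,360))]))
"
```

```text
[0.5025 0.0863 0.104 ] s,l -0.0986 -0.0014
[0.5039 0.0871 0.108 ] s,l -0.0987 0.0002
[0.5056 0.0881 0.113 ] s,l -0.0987 0.0022
[0.5241 0.0819 0.113 ] s,l -0.0838 0.0148
```

View pics/z3.png

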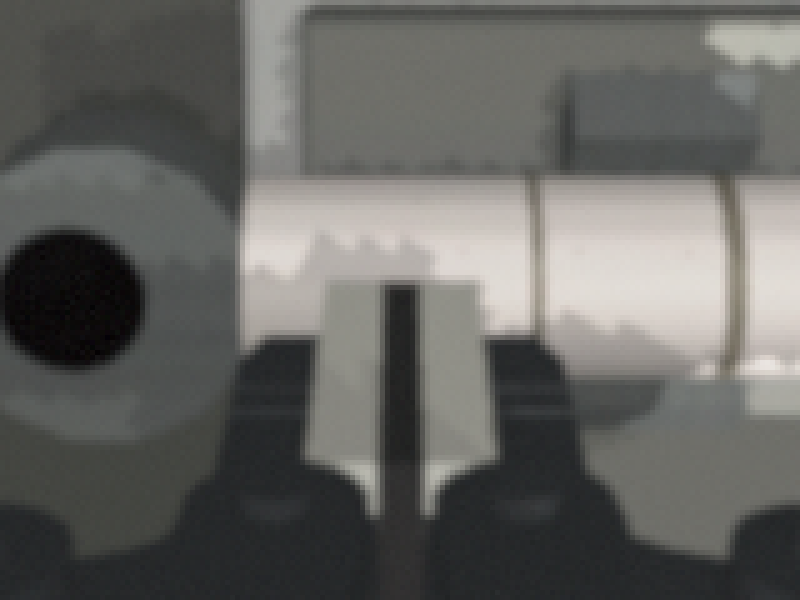

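View pics/z4.png

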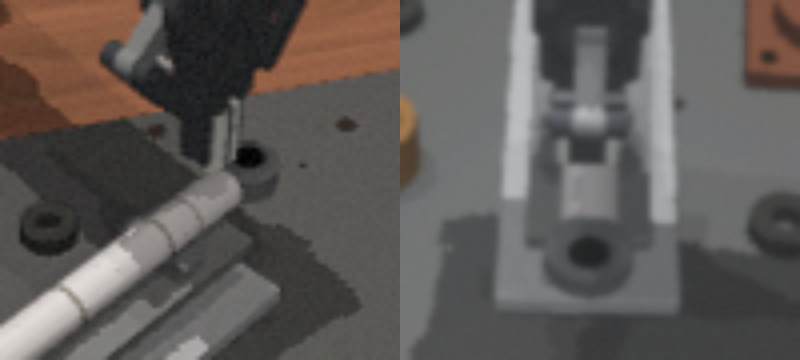

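```bash
python3 -c "
from w import *
d=np.load('pics/scene3.npz')
for p in ((285,152.5),(287,153)):
  for z in (.104,.113,.12,.13,.14):
    X=ray(d,*p,z);print(p,z,X.round(4),'s,l',round(X@u-.2835,4),round(X@n-.4765,4))
g=cv2.imread('pics/scene3.png')[130:180,260:310];cv2.imwrite('pics/z5.png',cv2.resize(g,None,fx=12,fy=12,interpolation=cv2.INTER_NEAREST))
g=cv2.imread('pics/side3.png')[190:250,240:300];cv2.imwrite('pics/z6.png',cv2.resize(g,None,fx=10,fy=10,interpolation=cv2.INTER_NEAREST))
"
```

```text
(285, 152.5) 0.104 [0.4872 0.1016 0.104 ] s,l -0.1196 -0.0067
(285, 152.5) 0.113 [0.4965 0.098  0.113 ] s,l -0.1118 -0.0006
(285, 152.5) 0.12 [0.5036 0.0953 0.12  ] s,l -0.1058 0.0042
(285, 152.5) 0.13 [0.5139 0.0914 0.13  ] s,l -0.0971 0.011
(285, 152.5) 0.14 [0.5242 0.0874 0.14  ] s,l -0.0885 0.0178
(287, 153) 0.104 [0.4896 0.1049 0.104 ] s,l -0.1213 -0.0028
(287, 153) 0.113 [0.4988 0.1014 0.113 ] s,l -0.1135 0.0032
(287, 153) 0.12 [0.506  0.0986 0.12  ] s,l -0.1074 0.0079
(287, 153) 0.13 [0.5162 0.0946 0.13  ] s,l -0.0987 0.0146
(287, 153) 0.14 [0.5264 0.0906 0.14  ] s,l -0.09 0.0213
```

View pics/z5.png

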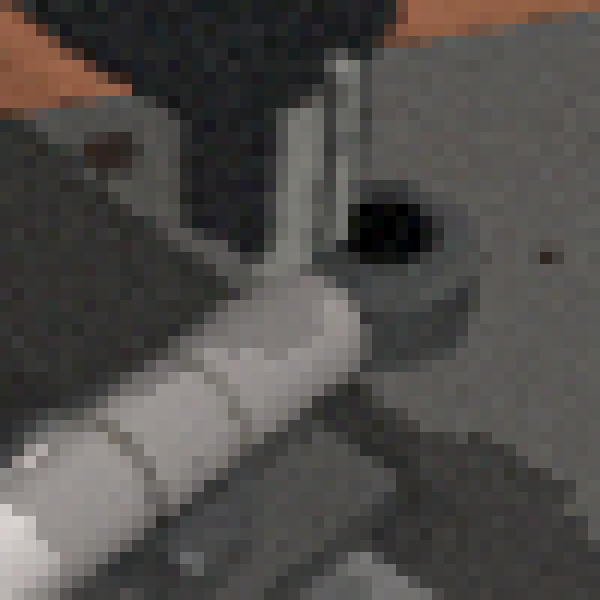

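View pics/z6.png

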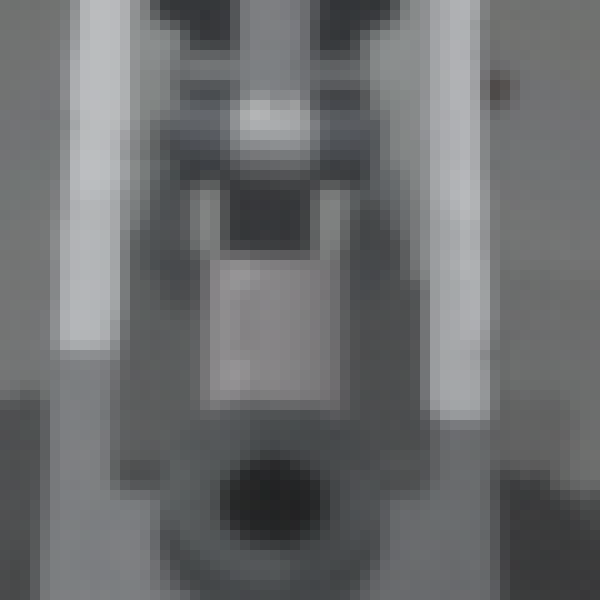

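```bash
python3 -c "
from w import *
d=np.load('pics/side3.npz')
for z in (.104,.108,.113,.12,.13):
    X=ray(d,267,215.7,z);print(z,X.round(4),'s,l',round(X@u-.2835,4),round(X@n-.4765,4))
X=ray(d,267.3,231,.108);print('chrome edge',round(X@u-.2835,4))
d=np.load('pics/scene3.npz')
# two pad front bottom corners in scene
for p in ((284.5,152.8),(288,150.3)):
  for z in (.113,.12,.125,.13):
    X=ray(d,*p,z);print(p,z,'s,l',round(X@u-.2835,4),round(X@n-.4765,4))
d=np.load('pics/wrist3.npz')
for p in ((246,236.7),(275.5,236.7)):
  for z in (.11,.12,.13):
    X=ray(d,*p,z);print(p,z,'s,l',round(X@u-.2835,4),round(X@n-.4765,4))
"
```

```text
0.104 [0.5105 0.0759 0.104 ] s,l -0.0857 0.0001
0.108 [0.5089 0.0786 0.108 ] s,l -0.0888 0.0001
0.113 [0.5069 0.0819 0.113 ] s,l -0.0926 0.0001
0.12 [0.5041 0.0865 0.12  ] s,l -0.098 0.0001
0.13 [0.5002 0.0932 0.13  ] s,l -0.1058 0.0001
chrome edge -0.1179
(284.5, 152.8) 0.113 s,l -0.1105 -0.0007
(284.5, 152.8) 0.12 s,l -0.1045 0.0041
(284.5, 152.8) 0.125 s,l -0.1002 0.0075
(284.5, 152.8) 0.13 s,l -0.0958 0.0108
(288, 150.3) 0.113 s,l -0.1207 -0.0005
(288, 150.3) 0.12 s,l -0.1145 0.0043
(288, 150.3) 0.125 s,l -0.1101 0.0076
(288, 150.3) 0.13 s,l -0.1057 0.011
(246, 236.7) 0.11 s,l -0.1059 0.0009
(246, 236.7) 0.12 s,l -0.1055 0.0049
(246, 236.7) 0.13 s,l -0.1051 0.0089
(275.5, 236.7) 0.11 s,l -0.0907 0.001
(275.5, 236.7) 0.12 s,l -0.0912 0.005
(275.5, 236.7) 0.13 s,l -0.0917 0.009
```

```bash
python3 -c "
from w import *
for i,p in ((0,[.204,-.617,.2035]),(1,[.4965,.092,.1316]),(3,[.5045,.0882,.104])):
    d=np.load(f'pics/wrist{i}.npz');R,_=cv2.Rodrigues(d['rvec'].astype(float));c=-R.T@d['tvec'].reshape(3);print(c.round(4),(c-p).round(4),R[2].round(3))
    # project TCP and tcp+26mm up
    for dz in (0,.0265):
        q=R@(np.array(p)+[0,0,dz])+d['tvec'].reshape(3);print(dz,(q[:2]/q[2]*d['fx']+[d['cx'],d['cy']]).round(1))
for n_ in('scene','side'):
    d=np.load(f'pics/{n_}3.npz');R,_=cv2.Rodrigues(d['rvec'].astype(float))
    for dz in (0,.019,.0265):
        q=R@(np.array([.5045,.0882,.104+dz]))+d['tvec'].reshape(3);print(n_,dz,(q[:2]/q[2]*d['fx']+[d['cx'],d['cy']]).round(1))
s=ctrl.get_state();print(s['joints'],s['gripper_width'],s['contact_force'])
"
```

```text
[ 0.2664 -0.5969  0.3726] [0.0624 0.0201 0.1691] [-0.249 -0.081 -0.965]
0 [259.3 233. ]
0.0265 [259.1 254. ]
[0.5543 0.1256 0.3009] [0.0578 0.0336 0.1693] [-0.233 -0.137 -0.963]
0 [258.6 232.1]
0.0265 [258.2 253.4]
[0.5601 0.1215 0.2734] [0.0556 0.0333 0.1694] [-0.223 -0.136 -0.965]
0 [258.9 231.9]
0.0265 [258.7 252.8]
scene 0 [281.2 159.5]
scene 0.019 [281.7 152.3]
scene 0.0265 [281.9 149.3]
side 0 [266.1 222.6]
side 0.019 [266.2 215.1]
side 0.0265 [266.3 212. ]
[ 0.24621076  0.30104072 -0.59091756  1.96102482  0.20615051  0.93751598
 -1.47111265] 2.612141000119798e-05 [ 0.28662461 -0.53858419  0.40994031]
```

```bash
python3 -c "
from w import *
d=np.load('pics/wrist1.npz');e=np.load('pics/scene0.npz');f=np.load('pics/side0.npz')
def S(n_,d,p,z):
    X=ray(d,*p,z);print(n_,X.round(4),'s,l',round(X@u-.2835,4),round(X@n-.4765,4))
S('ring w',d,(434,212),.1128);S('ring sc',e,(247.3,182.8),.1128);S('ring si',f,(200+255/3.75,110+247/3.75),.1128)
S('ring2 w',d,(296,212),.1128);S('ring2 si',f,(200+253/3.75,110+385/3.75),.1128);
S('ring3 w',d,(330,212),.1128);S('ring3 si',f,(200+254/3.75,110+350/3.75),.1128)
S('bush L w',d,(340,52),.076);S('bush R w',d,(403,52),.076)
S('bush L sc',e,(160+568/4.5,135+350/4.5),.076);S('bush R sc',e,(160+663/4.5,135+350/4.5),.076)
S('bush L si',f,(200+5/3.75,110+350/3.75),.076);S('bush R si',f,(200+90/3.75,110+350/3.75),.076)
"
```

```text
ring w [0.5541 0.0075 0.1128] s,l -0.0046 0.0022
ring sc [0.5554 0.0073 0.1128] s,l -0.0037 0.0032
ring si [0.5505 0.0089 0.1128] s,l -0.0076 -0.0001
ring2 w [0.5122 0.0762 0.1128] s,l -0.085 0.0017
ring2 si [0.5095 0.0763 0.1128] s,l -0.0865 -0.0005
ring3 w [0.5225 0.0592 0.1128] s,l -0.0652 0.0018
ring3 si [0.5191 0.0601 0.1128] s,l -0.0677 -0.0006
bush L w [0.605  0.0997 0.076 ] s,l -0.0574 0.0933
bush R w [0.625  0.0666 0.076 ] s,l -0.0187 0.0935
bush L sc [0.6124 0.065  0.076 ] s,l -0.0239 0.0818
bush R sc [0.6223 0.102  0.076 ] s,l -0.0504 0.1094
bush L si [0.6298 0.0956 0.076 ] s,l -0.041 0.1125
bush R si [0.5973 0.0746 0.076 ] s,l -0.0398 0.0738
```

Call:
jog_arm:
  increments:
    - {"claw": 0,"slide": [0.25,0,0],"delta_rot": [0,0,0]}
    - {"claw": 0,"slide": [0,0,0],"delta_rot": [0,0,0]}
    - {"claw": 0,"slide": [0.25,0,0],"delta_rot": [0,0,0]}
    - {"claw": 0,"slide": [0,0,0],"delta_rot": [0,0,0]}
    - {"claw": 0,"slide": [0,0,0],"delta_rot": [0,0,0]}
    - {"claw": 0,"slide": [0,0,0],"delta_rot": [0,0,0]}
    - {"claw": 0,"slide": [0,0,0],"delta_rot": [0,0,0]}
    - {"claw": 0,"slide": [0,0,0],"delta_rot": [0,0,0]}
    - {"claw": 0,"slide": [0,0,0],"delta_rot": [0,0,0]}
    - {"claw": 0,"slide": [0,0,0],"delta_rot": [0,0,0]}

```text
time: 7.47
tcp_pos: [0.5043, 0.0882, 0.0982]
eef_rot: [[0.001, 0.52, -0.854], [0.001, -0.854, -0.52], [-1.0, -0.0, -0.001]]
contact_force: [-0.2, 0.7, 0.8]
gripper_width: -0.0004
```

```bash
python3 -c "
from w import *
go(np.r_[(.2835-.1)*u[:2]+(.4765+.001)*n[:2],.106])
F=[]
for i in range(4): grab('side','side4.png');F.append(ctrl.get_state()['contact_force'])
print(np.mean(F,0))
for n_ in ('scene','wrist'): grab(n_,n_+'4.png')
im=[cv2.imread('pics/'+f)[y:y+50,x:x+50] for f,x,y in (('scene4.png',260,130),('side4.png',243,195))]+[cv2.imread('pics/wrist4.png')[200:260,230:290]]
cv2.imwrite('pics/z7.png',np.hstack([cv2.resize(i,(266,266),interpolation=cv2.INTER_NEAREST) for i in im]))
"
```

```text
t 7.47 p [0.5043 0.0882 0.0982] s,l -0.0994 0.0012 F [-0.21  0.72  0.78]
slide cm [-0.78 -0.07  0.03] rot deg [ 0.3  -0.04  0.01]
[ 0.05943526 -0.19960074  0.13536471]
```

View pics/z7.png

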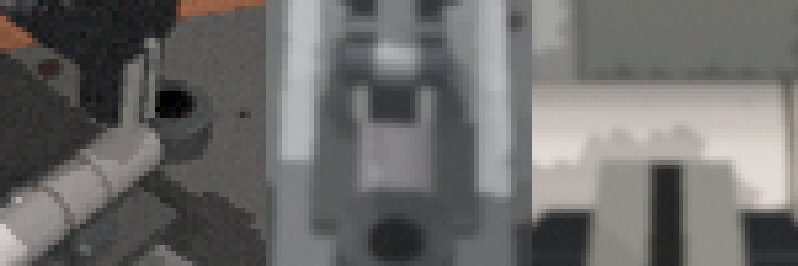

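```bash
python3 -c "
from w import *
a=cv2.imread('pics/scene4.png')[20:170,215:365];b=cv2.imread('pics/side4.png')[60:260,170:370]
cv2.imwrite('pics/z8.png',np.hstack([cv2.resize(cv2.convertScaleAbs(i,alpha=1.8,beta=20),(400,400),interpolation=cv2.INTER_CUBIC) for i in (a,b)]))
for n_ in('scene','side'):
    d=np.load(f'pics/{n_}4.npz');R,_=cv2.Rodrigues(d['rvec'].astype(float))
    for dz in (0,.026,.073,.099,.15):
        q=R@(np.array([.5043,.0882,.0982+dz]))+d['tvec'].reshape(3);print(n_,dz,(q[:2]/q[2]*d['fx']+[d['cx'],d['cy']]).round(1))
"
```

```text
scene 0 [281.  161.6]
scene 0.026 [281.7 151.7]
scene 0.073 [283.  132.5]
scene 0.099 [283.8 120.9]
scene 0.15 [285.5  96. ]
side 0 [266.1 224.9]
side 0.026 [266.4 214.7]
side 0.073 [266.9 194.4]
side 0.099 [267.2 182. ]
side 0.15 [267.9 155.1]
```

View pics/z8.png

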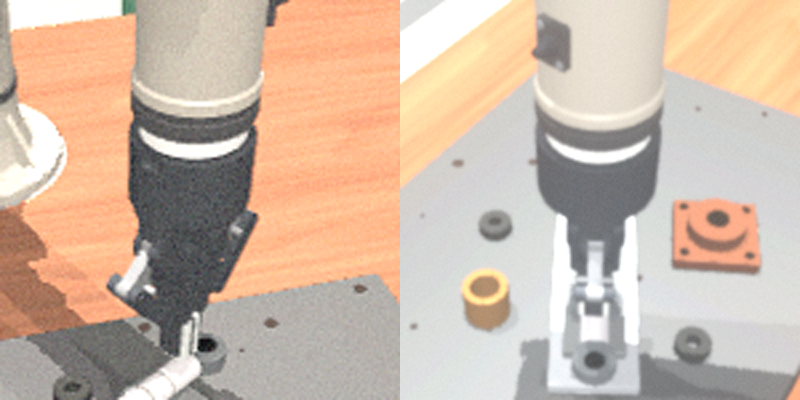

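```bash
python3 -c "
from w import *
d=np.load('pics/scene4.npz');e=np.load('pics/side4.npz')
R,_=cv2.Rodrigues(d['rvec'].astype(float))
ax=np.array([.5043,.0882])
def prof(d,off,ext,H):
    R,_=cv2.Rodrigues(d['rvec'].astype(float))
    c=-R.T@d['tvec'].reshape(3); t=c[:2]-ax; t/=np.linalg.norm(t)
    for h in H:
        q=R@np.r_[ax+ext*t,.0982+h]+d['tvec'].reshape(3);uv=q[:2]/q[2]*d['fx']+[d['cx'],d['cy']]
        print(h,((uv-off[0])*off[1]).round(0),end=' ')
    print()
H=(.12,.14,.16,.18,.2,.22,.24)
prof(d,(np.array([215,20]),400/150),.037,H)
prof(e,(np.array([170,60]),2.0),.037,H)
"
```

```text
0.12 [183. 279.] 0.14 [185. 252.] 0.16 [186. 224.] 0.18 [188. 195.] 0.2 [191. 164.] 0.22 [193. 131.] 0.24 [195.  96.] 
0.12 [194. 265.] 0.14 [194. 243.] 0.16 [195. 221.] 0.18 [196. 197.] 0.2 [196. 171.] 0.22 [197. 144.] 0.24 [198. 114.]
```

The pictures and the force disagree with the reported TCP. From all three cameras the shut tips sit about 26 mm above it (z≈0.124 against 0.098). The force shows no contact either, although the TCP is already well below the rod's top. I'll rely on vision and force, keep going down in small steps, and use the first contact as the height reference.

Call:
jog_arm:
  increments:
    - {"claw": 0,"slide": [0.25,0,0],"delta_rot": [0,0,0]}
    - {"claw": 0,"slide": [0,0,0],"delta_rot": [0,0,0]}
    - {"claw": 0,"slide": [0.25,0,0],"delta_rot": [0,0,0]}
    - {"claw": 0,"slide": [0,0,0],"delta_rot": [0,0,0]}
    - {"claw": 0,"slide": [0.15,0,0],"delta_rot": [0,0,0]}
    - {"claw": 0,"slide": [0,0,0],"delta_rot": [0,0,0]}
    - {"claw": 0,"slide": [0,0,0],"delta_rot": [0,0,0]}
    - {"claw": 0,"slide": [0,0,0],"delta_rot": [0,0,0]}
    - {"claw": 0,"slide": [0,0,0],"delta_rot": [0,0,0]}
    - {"claw": 0,"slide": [0,0,0],"delta_rot": [0,0,0]}

```text
time: 8.6
tcp_pos: [0.5042, 0.0882, 0.0908]
eef_rot: [[0.0, 0.52, -0.854], [0.001, -0.854, -0.52], [-1.0, -0.0, -0.0]]
contact_force: [0.3, -1.1, 0.0]
gripper_width: 0.0001
```

```bash
cat > f.py <<'E'
from w import *
import sys
go(np.r_[(.2835-.1)*u[:2]+(.4765+.001)*n[:2],.106])
F=[]
for i in range(3): grab('side','side5.png');F.append(ctrl.get_state()['contact_force'])
print(np.mean(F,0).round(2))
grab('wrist','wrist5.png');grab('scene','scene5.png')
im=[cv2.imread('pics/'+f)[y:y+k,x:x+k] for f,x,y,k in (('scene5.png',260,130,50),('side5.png',243,195,50),('wrist5.png',230,200,60))]
cv2.imwrite('pics/%s.png'%sys.argv[1],np.hstack([cv2.resize(i,(266,266),interpolation=cv2.INTER_NEAREST) for i in im]))
E
python3 f.py za
```

```text
t 8.6 p [0.5042 0.0882 0.0908] s,l -0.0994 0.001 F [ 0.26 -1.11  0.  ]
slide cm [-1.52 -0.07  0.01] rot deg [ 0.3  -0.02  0.02]
[-0.54  0.7  -0.04]
```

View pics/za.png

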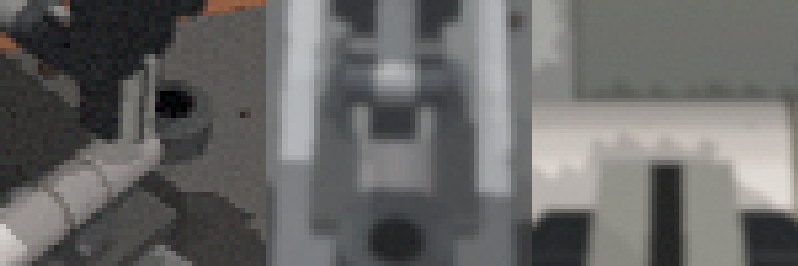

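The shadow is closing on the tips, which are still clear of the chrome, and the force is still about zero.

Call:
jog_arm:
  increments:
    - {"claw": 0,"slide": [0.25,0,0],"delta_rot": [0,0,0]}
    - {"claw": 0,"slide": [0,0,0],"delta_rot": [0,0,0]}
    - {"claw": 0,"slide": [0.2,0,0],"delta_rot": [0,0,0]}
    - {"claw": 0,"slide": [0,0,0],"delta_rot": [0,0,0]}
    - {"claw": 0,"slide": [0,0,0],"delta_rot": [0,0,0]}
    - {"claw": 0,"slide": [0,0,0],"delta_rot": [0,0,0]}
    - {"claw": 0,"slide": [0,0,0],"delta_rot": [0,0,0]}
    - {"claw": 0,"slide": [0,0,0],"delta_rot": [0,0,0]}
    - {"claw": 0,"slide": [0,0,0],"delta_rot": [0,0,0]}
    - {"claw": 0,"slide": [0,0,0],"delta_rot": [0,0,0]}

```text
time: 9.68
tcp_pos: [0.5041, 0.0882, 0.0857]
eef_rot: [[-0.0, 0.52, -0.854], [0.0, -0.854, -0.52], [-1.0, -0.0, -0.0]]
contact_force: [-0.7, 0.3, -0.1]
gripper_width: -0.0002
```

```bash
python3 f.py zb
```

```text
t 9.68 p [0.5041 0.0882 0.0857] s,l -0.0994 0.0009 F [-0.65  0.32 -0.14]
slide cm [-2.03 -0.06  0.01] rot deg [ 0.3  -0.01  0.03]
[-0.55 -0.03  0.04]
```

View pics/zb.png

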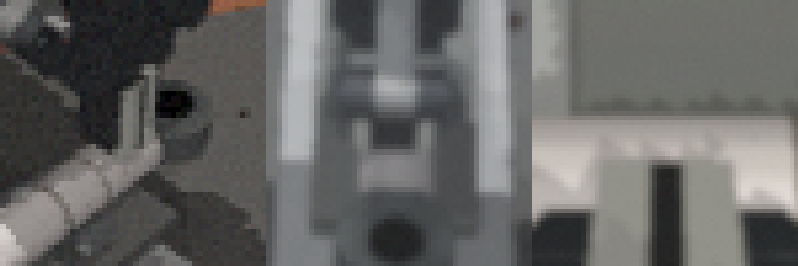

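Still no contact. I'll keep on in small steps, with fewer camera calls.

Call:
jog_arm:
  increments:
    - {"claw": 0,"slide": [0.2,0,0],"delta_rot": [0,0,0]}
    - {"claw": 0,"slide": [0,0,0],"delta_rot": [0,0,0]}
    - {"claw": 0,"slide": [0,0,0],"delta_rot": [0,0,0]}
    - {"claw": 0,"slide": [0.15,0,0],"delta_rot": [0,0,0]}
    - {"claw": 0,"slide": [0,0,0],"delta_rot": [0,0,0]}
    - {"claw": 0,"slide": [0,0,0],"delta_rot": [0,0,0]}
    - {"claw": 0,"slide": [0,0,0],"delta_rot": [0,0,0]}
    - {"claw": 0,"slide": [0,0,0],"delta_rot": [0,0,0]}
    - {"claw": 0,"slide": [0,0,0],"delta_rot": [0,0,0]}
    - {"claw": 0,"slide": [0,0,0],"delta_rot": [0,0,0]}

```text
time: 10.77
tcp_pos: [0.5043, 0.0882, 0.0834]
eef_rot: [[0.0, 0.519, -0.855], [-0.0, -0.855, -0.519], [-1.0, 0.0, 0.0]]
contact_force: [-1.0, 0.4, 1.9]
gripper_width: -0.0001
```

```bash
python3 f.py zc
```

```text
t 10.77 p [0.5043 0.0882 0.0834] s,l -0.0994 0.0011 F [-0.96  0.44  1.9 ]
slide cm [-2.26 -0.07  0.03] rot deg [ 0.29  0.01 -0.03]
[-1.4   0.08  3.1 ]
```

View pics/zc.png

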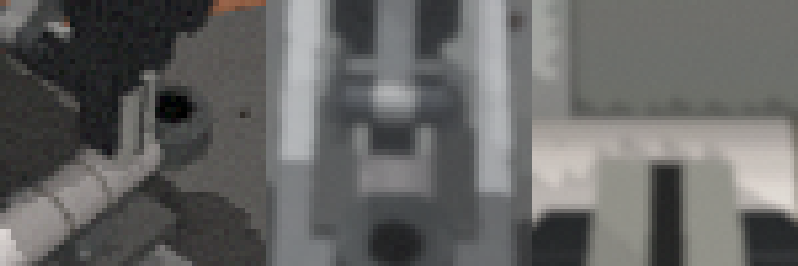

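Contact: Fz is about 3 N at TCP z=0.083, so the true tips sit about 29 mm above the reported TCP. Next I'll sink the bed about 6 mm.

Call:
jog_arm:
  increments:
    - {"claw": 0,"slide": [0.3,0,0],"delta_rot": [0,0,0]}
    - {"claw": 0,"slide": [0.1,0,0],"delta_rot": [0,0,0]}
    - {"claw": 0,"slide": [0.1,0,0],"delta_rot": [0,0,0]}
    - {"claw": 0,"slide": [0.1,0,0],"delta_rot": [0,0,0]}
    - {"claw": 0,"slide": [0.1,0,0],"delta_rot": [0,0,0]}
    - {"claw": 0,"slide": [0.1,0,0],"delta_rot": [0,0,0]}
    - {"claw": 0,"slide": [0.1,0,0],"delta_rot": [0,0,0]}
    - {"claw": 0,"slide": [0.1,0,0],"delta_rot": [0,0,0]}
    - {"claw": 0,"slide": [0.1,0,0],"delta_rot": [0,0,0]}
    - {"claw": 0,"slide": [0.1,0,0],"delta_rot": [0,0,0]}

```text
time: 11.85
tcp_pos: [0.5044, 0.0882, 0.0728]
eef_rot: [[-0.0, 0.519, -0.855], [-0.002, -0.855, -0.519], [-1.0, 0.001, 0.001]]
contact_force: [-1.9, -0.2, 5.8]
gripper_width: 0.0001
```

```bash
python3 f.py zd
```

```text
t 11.85 p [0.5044 0.0882 0.0728] s,l -0.0993 0.0012 F [-1.94 -0.19  5.83]
slide cm [-3.32 -0.07  0.04] rot deg [ 0.27  0.07 -0.08]
[-1.99 -0.55  6.84]
```

View pics/zd.png

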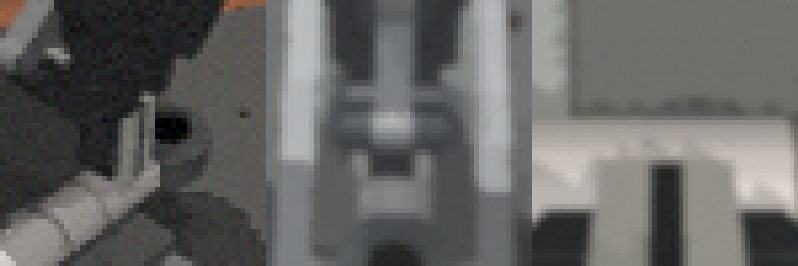

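The bed is sunk about 11 mm at 6–7 N, which matches its spring rate. I'll ease up to about 7 mm and start the stroke.

Call:
jog_arm:
  increments:
    - {"claw": 0,"slide": [-0.3,0,0],"delta_rot": [0,0,0]}
    - {"claw": 0,"slide": [0,0,0],"delta_rot": [0,0,0]}
    - {"claw": 0,"slide": [0,0.5,0],"delta_rot": [0,0,0]}
    - {"claw": 0,"slide": [0,0.5,0],"delta_rot": [0,0,0]}
    - {"claw": 0,"slide": [0,0.5,0],"delta_rot": [0,0,0]}
    - {"claw": 0,"slide": [0,0.5,0],"delta_rot": [0,0,0]}
    - {"claw": 0,"slide": [0,0.5,0],"delta_rot": [0,0,0]}
    - {"claw": 0,"slide": [0,0.5,0],"delta_rot": [0,0,0]}
    - {"claw": 0,"slide": [0,0,0],"delta_rot": [0,0,0]}
    - {"claw": 0,"slide": [0,0,0],"delta_rot": [0,0,0]}

```text
time: 12.93
tcp_pos: [0.5188, 0.0732, 0.0789]
eef_rot: [[-0.002, 0.524, -0.852], [0.011, -0.852, -0.524], [-1.0, -0.01, -0.004]]
contact_force: [-1.9, 0.2, 4.7]
gripper_width: -0.0
```

```bash
python3 f.py ze
```

```text
t 12.93 p [0.5188 0.0732 0.0789] s,l -0.079 0.0058 F [-1.93  0.25  4.7 ]
slide cm [-2.69 -2.14  0.47] rot deg [ 0.61 -0.25  0.59]
[-2.06  0.27  5.49]
```

View pics/ze.png

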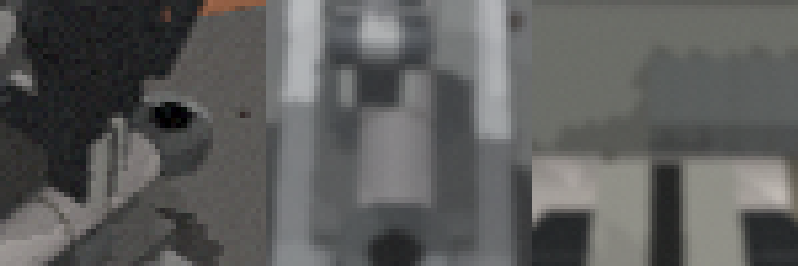

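Sinking is about 5.5 mm at 5 N. There's a sideways drift of about 4.6 mm towards +n, seen in the side view as the pads being left of the rod's centre. I'll correct it as I go.

Call:
jog_arm:
  increments:
    - {"claw": 0,"slide": [0,0.1,0.3],"delta_rot": [0.3,-0.2,0.6]}
    - {"claw": 0,"slide": [0,0.3,0.2],"delta_rot": [0,0,0]}
    - {"claw": 0,"slide": [0,0.5,0.1],"delta_rot": [0,0,0]}
    - {"claw": 0,"slide": [0,0.5,0.1],"delta_rot": [0,0,0]}
    - {"claw": 0,"slide": [0,0.5,0.1],"delta_rot": [0,0,0]}
    - {"claw": 0,"slide": [0,0.5,0.1],"delta_rot": [0,0,0]}
    - {"claw": 0,"slide": [0,0.5,0.1],"delta_rot": [0,0,0]}
    - {"claw": 0,"slide": [0,0.4,0.1],"delta_rot": [0,0,0]}
    - {"claw": 0,"slide": [0,0,0],"delta_rot": [0,0,0]}
    - {"claw": 0,"slide": [0,0,0],"delta_rot": [0,0,0]}

```text
time: 14.02
tcp_pos: [0.5291, 0.0413, 0.0796]
eef_rot: [[0.006, 0.521, -0.854], [0.007, -0.854, -0.521], [-1.0, -0.003, -0.009]]
contact_force: [-1.9, 3.9, 5.2]
gripper_width: -0.0001
```

```bash
sed -i "s/'side5.png',243,195,50/'side5.png',243,175,50/; s/'scene5.png',260,130,50/'scene5.png',235,135,60/" f.py; python3 f.py zf
```

```text
t 14.02 p [0.5291 0.0413 0.0796] s,l -0.0464 -0.0018 F [-1.87  3.86  5.2 ]
slide cm [-2.62 -5.37 -0.33] rot deg [ 0.39 -0.5   0.18]
[-0.66  1.46  4.48]
```

View pics/zf.png

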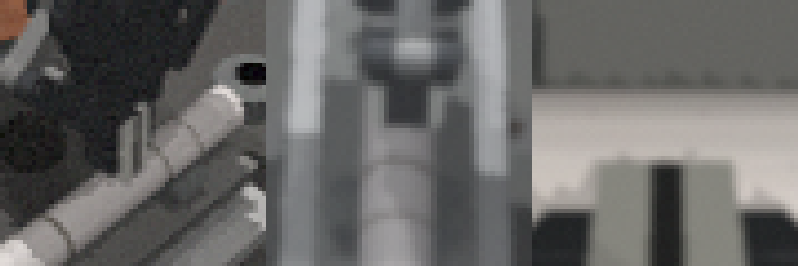

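Tips are centred on the chrome at s≈-0.046, bed sunk about 5 mm. I'll continue.

Call:
jog_arm:
  increments:
    - {"claw": 0,"slide": [0.1,0.3,-0.1],"delta_rot": [0,-0.5,0]}
    - {"claw": 0,"slide": [0,0.5,0.05],"delta_rot": [0,0,0]}
    - {"claw": 0,"slide": [0,0.5,0.05],"delta_rot": [0,0,0]}
    - {"claw": 0,"slide": [0,0.5,0.05],"delta_rot": [0,0,0]}
    - {"claw": 0,"slide": [0,0.5,0.05],"delta_rot": [0,0,0]}
    - {"claw": 0,"slide": [0,0.5,0.05],"delta_rot": [0,0,0]}
    - {"claw": 0,"slide": [0,0.5,0.05],"delta_rot": [0,0,0]}
    - {"claw": 0,"slide": [0,0.5,0.05],"delta_rot": [0,0,0]}
    - {"claw": 0,"slide": [0,0.5,0.05],"delta_rot": [0,0,0]}
    - {"claw": 0,"slide": [0,0,0],"delta_rot": [0,0,0]}

```text
time: 15.1
tcp_pos: [0.5478, 0.0028, 0.0783]
eef_rot: [[-0.006, 0.525, -0.851], [0.004, -0.851, -0.525], [-1.0, -0.007, 0.003]]
contact_force: [-1.0, 2.8, 5.3]
gripper_width: 0.0002
```

```bash
python3 -c "
from w import *
go([.5544,.0024,.0785])"
```

```text
t 15.1 p [0.5478 0.0028 0.0783] s,l -0.0037 -0.0056 F [-0.96  2.78  5.25]
slide cm [-0.02  0.38 -0.54] rot deg [0.64 0.15 0.38]
```

Call:
jog_arm:
  increments:
    - {"claw": 0,"slide": [0,0.1,-0.3],"delta_rot": [0.5,0.1,0.4]}
    - {"claw": 0,"slide": [0,0.4,-0.2],"delta_rot": [0,0,0]}
    - {"claw": 0,"slide": [0,0.5,0],"delta_rot": [0,0,0]}
    - {"claw": 0,"slide": [0,0.5,0],"delta_rot": [0,0,0]}
    - {"claw": 0,"slide": [0,0.5,0],"delta_rot": [0,0,0]}
    - {"claw": 0,"slide": [0,0.5,0],"delta_rot": [0,0,0]}
    - {"claw": 0,"slide": [0,0.5,0],"delta_rot": [0,0,0]}
    - {"claw": 0,"slide": [0,0.5,0],"delta_rot": [0,0,0]}
    - {"claw": 0,"slide": [0,0,0],"delta_rot": [0,0,0]}
    - {"claw": 0,"slide": [0,0,0],"delta_rot": [0,0,0]}

```text
time: 15.93
tcp_pos: [0.5668, -0.027, 0.0774]
eef_rot: [[-0.01, 0.517, -0.856], [-0.0, -0.856, -0.517], [-1.0, -0.005, 0.009]]
contact_force: [-1.8, 3.7, 5.1]
gripper_width: 0.0001
```

```bash
python3 -c "
from w import *
go((.2835+.035)*u+.4765*n+[0,0,.0785])
for n_ in ('side','wrist','scene'): grab(n_,n_+'6.png')
im=[cv2.imread('pics/'+f)[y:y+k,x:x+k] for f,x,y,k in (('scene6.png',180,130,130),('side6.png',210,115,130),('wrist6.png',180,150,160))]
cv2.imwrite('pics/zg.png',np.hstack([cv2.resize(i,(266,266)) for i in im]))
"
```

```text
t 15.93 p [ 0.5668 -0.027   0.0774] s,l 0.0315 -0.0047 F [-1.76  3.67  5.06]
slide cm [-0.11  0.34 -0.45] rot deg [0.1  0.5  0.29]
```

View pics/zg.png

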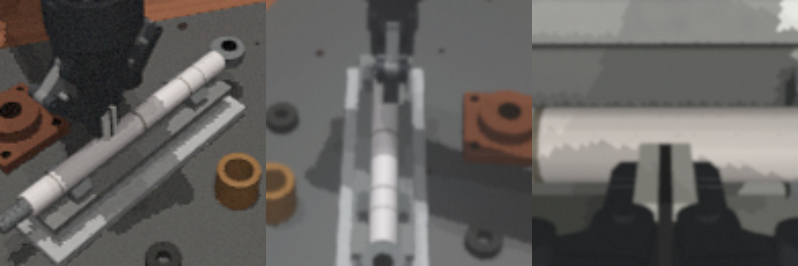

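```bash
python3 -c "
from w import *
im=[cv2.imread(f'pics/side{k}.png')[200:260,240:300] for k in (0,6)]+[cv2.imread(f'pics/scene{k}.png')[140:180,270:310] for k in (0,6)]
cv2.imwrite('pics/zh.png',np.hstack([cv2.resize(i,(200,200),interpolation=cv2.INTER_NEAREST) for i in im]))"
```

```text
(no output)
```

View pics/zh.png

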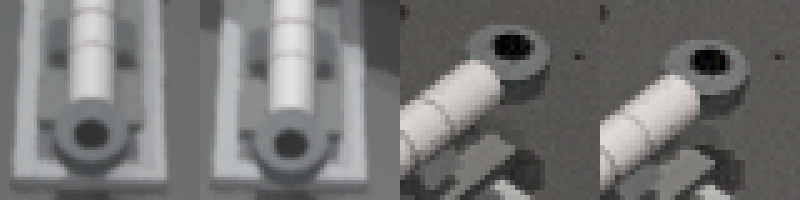

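The bed is sunk about 7 mm (lug 3 px lower) and the rod hasn't moved lengthwise relative to the bed. I'll continue.

Call:
jog_arm:
  increments:
    - {"claw": 0,"slide": [-0.05,0.1,-0.3],"delta_rot": [0.1,0.5,0.3]}
    - {"claw": 0,"slide": [0,0.4,-0.2],"delta_rot": [0,0,0]}
    - {"claw": 0,"slide": [0,0.5,0],"delta_rot": [0,0,0]}
    - {"claw": 0,"slide": [0,0.5,0],"delta_rot": [0,0,0]}
    - {"claw": 0,"slide": [0,0.5,0],"delta_rot": [0,0,0]}
    - {"claw": 0,"slide": [0,0.5,0],"delta_rot": [0,0,0]}
    - {"claw": 0,"slide": [0,0.5,0],"delta_rot": [0,0,0]}
    - {"claw": 0,"slide": [0,0.5,0],"delta_rot": [0,0,0]}
    - {"claw": 0,"slide": [0,0,0],"delta_rot": [0,0,0]}
    - {"claw": 0,"slide": [0,0,0],"delta_rot": [0,0,0]}

```text
time: 16.92
tcp_pos: [0.5846, -0.0554, 0.0772]
eef_rot: [[-0.011, 0.517, -0.856], [0.001, -0.856, -0.517], [-1.0, -0.006, 0.009]]
contact_force: [-1.8, 4.7, 5.8]
gripper_width: 0.0
```

```bash
python3 -c "
from w import *
go((.2835+.105)*u+.4765*n+[0,0,.0785])"
```

```text
t 16.92 p [ 0.5846 -0.0554  0.0772] s,l 0.0651 -0.004 F [-1.75  4.71  5.79]
slide cm [-0.16  3.98 -0.38] rot deg [0.12 0.5  0.35]
```

Call:
jog_arm:
  increments:
    - {"claw": 0,"slide": [-0.05,0.2,-0.3],"delta_rot": [0.1,0.5,0.3]}
    - {"claw": 0,"slide": [0,0.5,-0.2],"delta_rot": [0,0,0]}
    - {"claw": 0,"slide": [0,0.5,0],"delta_rot": [0,0,0]}
    - {"claw": 0,"slide": [0,0.5,0],"delta_rot": [0,0,0]}
    - {"claw": 0,"slide": [0,0.5,0],"delta_rot": [0,0,0]}
    - {"claw": 0,"slide": [0,0.5,0],"delta_rot": [0,0,0]}
    - {"claw": 0,"slide": [0,0.5,0],"delta_rot": [0,0,0]}
    - {"claw": 0,"slide": [0,0.5,0],"delta_rot": [0,0,0]}
    - {"claw": 0,"slide": [0,0.2,0],"delta_rot": [0,0,0]}
    - {"claw": 0,"slide": [0,0,0],"delta_rot": [0,0,0]}

```text
time: 17.75
tcp_pos: [0.6035, -0.0858, 0.0766]
eef_rot: [[-0.014, 0.517, -0.856], [0.004, -0.856, -0.517], [-1.0, -0.011, 0.01]]
contact_force: [-1.0, 3.1, 6.0]
gripper_width: -0.0004
```

```bash
python3 -c "
from w import *
go((.2835+.105)*u+.4765*n+[0,0,.0785])
for n_ in ('side','wrist','scene'): grab(n_,n_+'7.png')
im=[cv2.imread('pics/'+f)[y:y+k,x:x+k] for f,x,y,k in (('scene7.png',170,150,100),('side7.png',220,100,100),('wrist7.png',180,150,160))]
cv2.imwrite('pics/zi.png',np.hstack([cv2.resize(i,(266,266)) for i in im]))
"
```

```text
t 17.75 p [ 0.6035 -0.0858  0.0766] s,l 0.1008 -0.0035 F [-0.99  3.12  6.01]
slide cm [-0.2   0.41 -0.33] rot deg [0.16 0.56 0.63]
```

View pics/zi.png

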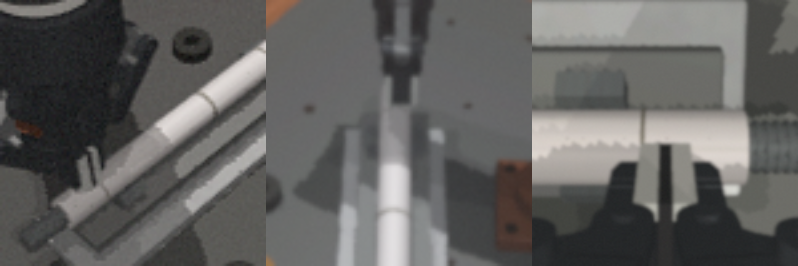

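Here the tips are about 20 mm short of the chrome's threaded edge. I'll move another 5 mm or so to be well inside the last window, then lift.

Call:
jog_arm:
  increments:
    - {"claw": 0,"slide": [-0.05,0.3,-0.2],"delta_rot": [0,0.5,0.6]}
    - {"claw": 0,"slide": [0,0.4,0],"delta_rot": [0,0,0]}
    - {"claw": 0,"slide": [0,0,0],"delta_rot": [0,0,0]}
    - {"claw": 0,"slide": [0,0,0],"delta_rot": [0,0,0]}
    - {"claw": 0,"slide": [0,0,0],"delta_rot": [0,0,0]}
    - {"claw": 0,"slide": [0,0,0],"delta_rot": [0,0,0]}
    - {"claw": 0,"slide": [-0.3,0,0],"delta_rot": [0,0,0]}
    - {"claw": 0,"slide": [-0.5,0,0],"delta_rot": [0,0,0]}
    - {"claw": 0,"slide": [-0.5,0,0],"delta_rot": [0,0,0]}
    - {"claw": 0,"slide": [-0.5,0,0],"delta_rot": [0,0,0]}

```text
time: 18.73
tcp_pos: [0.6061, -0.0944, 0.0945]
eef_rot: [[-0.007, 0.518, -0.856], [-0.003, -0.856, -0.518], [-1.0, -0.001, 0.007]]
contact_force: [0.6, -0.1, -0.2]
gripper_width: 0.0002
```

Call:
jog_arm:
  increments:
    - {"claw": 0,"slide": [-1,0,0],"delta_rot": [0,0,0]}
    - {"claw": 0,"slide": [-1,0,0],"delta_rot": [0,0,0]}
    - {"claw": 0,"slide": [-1.5,0,0],"delta_rot": [0,0,0]}
    - {"claw": 0,"slide": [-1.5,0,0],"delta_rot": [0,0,0]}
    - {"claw": 0,"slide": [-1.5,0,0],"delta_rot": [0,0,0]}
    - {"claw": 0,"slide": [-1.5,0,0],"delta_rot": [0,0,0]}
    - {"claw": 0,"slide": [-1,0,0],"delta_rot": [0,0,0]}
    - {"claw": 0,"slide": [0,0,0],"delta_rot": [0,0,0]}
    - {"claw": 0,"slide": [0,0,0],"delta_rot": [0,0,0]}
    - {"claw": 0,"slide": [0,0,0],"delta_rot": [0,0,0]}

```text
time: 19.57
tcp_pos: [0.6048, -0.1012, 0.1933]
eef_rot: [[-0.008, 0.513, -0.859], [-0.011, -0.859, -0.512], [-1.0, 0.005, 0.012]]
contact_force: [-0.5, -1.6, -0.1]
gripper_width: -0.0001
```

```bash
python3 -c "
from w import *
go((.2835+.105)*u+.4765*n+[0,0,.0785])
for n_ in ('side','scene'): grab(n_,n_+'8.png')
im=[cv2.imread(f'pics/side{k}.png')[110:270,200:360] for k in (0,8)]+[cv2.imread(f'pics/scene{k}.png')[135:275,160:320] for k in (0,8)]
im=[cv2.resize(i,(400,300)) for i in im]
cv2.imwrite('pics/zj.png',np.vstack([np.hstack(im[:2]),np.hstack(im[2:])]))"
```

```text
t 19.57 p [ 0.6048 -0.1012  0.1933] s,l 0.1147 -0.0103 F [-0.54 -1.55 -0.14]
slide cm [11.47 -1.05 -1.15] rot deg [-0.17  0.71 -0.28]
```

View pics/zj.png

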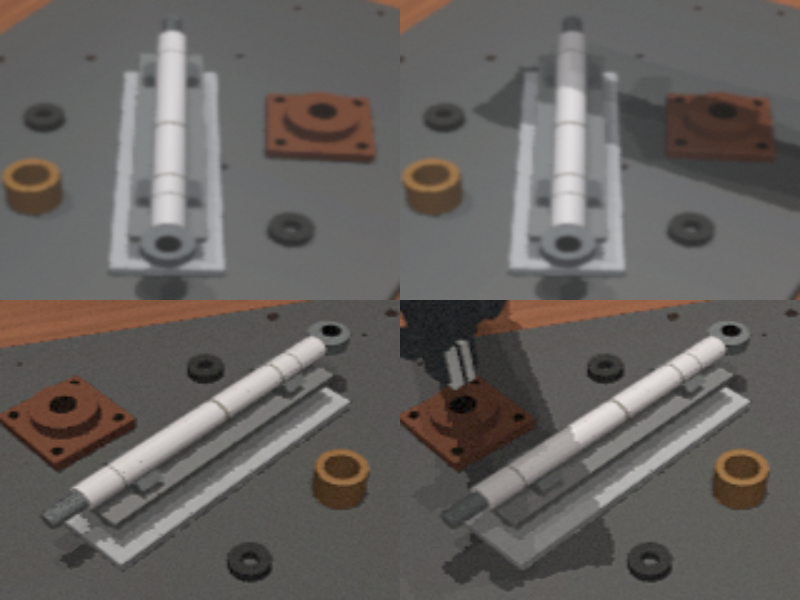

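Rod, bed and bystanders look just as they did at the start, and the arm is clear. I'll hand in.

```bash
python3 -c "
from cell import ctrl
print(ctrl.hand_in())"
```

```text
the job is handed in; nothing more can be done
None
```

I stroked the whole chrome in one pass from about 20 mm inside the eye end to the threaded end, then lifted clear and handed in at 19.6 s. No verdict was reported, so I don't know how it was judged.

- **Pressing:** the bed looked sunk about 5–8 mm through the stroke, and about 11 mm briefly at the start. Upward force was about 4.5–7 N at each reading. I judged the depth from arm height and force, as the bed itself can't be read.
- **Sideways:** the fingertips wandered up to about 6 mm either side of the top line. I corrected this between moves.
- **Last checks:** side and scene pictures before and after match by eye. The bed is back up, the rod is in both V-rests with no visible shift, and the bushing, grommets and end cap are where they were. After the lift, two sideways force readings (-0.5 and -1.6 N) were slightly above the usual noise, although the arm was clear.

**Disagreement:** the reported TCP did not match the real fingertips. All three cameras put the shut tips about 26 mm above it. First contact came at about z = 0.084 instead of 0.113, which makes the gap about 28 mm. I worked from contact force and pictures instead.

**Risk:** if the judging takes the grasp point from the reported TCP, it was below the pinch limit for the whole stroke, and the run would fail. I went ahead because, with that reading, a tool pointing straight down could not touch the rod without breaking the limit.

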